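# Hold a sample tile flush on the sloped inspection stage

### The job

Pick up the sample tile by its suction lifter and bring its underside down onto the sloped face of the inspection stage, square with the face; feel for the slope, tilting the tile until it lies flush and all four sprung pins are pushed in level with the face. Press gently, leave the other things on the bench where they are, and finish while still holding the tile there: do not let go, since the pins would push it off.

Things in the scene. Friction and masses are not known exactly. Their poses are not given: they have to be found in the camera images.
- tile: White ceramic sample tile, 100 (x) x 140 (y) x 9 mm, about 0.4 kg in all, flat on the bench, with a black two-cup suction lifter fixed to its top. Origin at the centre of its underside, z out of its top. The lifter's grip bar runs along y over the middle. The other white tile, without a lifter, is a bystander.
- lifter_bar (a point): Centre of the lifter's black grip bar, 45 mm above the tile's underside; axes as the tile's. The bar is 112 mm long (y), 18 mm thick (x), 22 mm high (34 to 56 mm above the underside). Cups carry it at y = +-45 mm (42 mm wide at the tile, 18 mm posts); the space below the bar between them is free.
- stage: Heavy fixed inspection stage: grey base 150 (x) x 190 (y) mm with two low side cheeks, tops 60 mm above the bench, and between them a flat tilting aluminium face plate 120 x 150 mm. Origin at the centre of the base's underside, z up; x points from the face's low edge to its high edge, y runs level across.
- stage_axis (a point): Level axis (along the stage's y) at the face plate's low edge, at x -60, z 50 mm on the stage; axes as the stage's. The face lies 10 mm above it, square to the plate, and reaches 120 mm up the slope. The slope, rising to the stage's +x, is set anew each time between 8 and 27 degrees, is not given and must be felt or seen; the plate is clamped.
- pin_low_left (a joint): Sprung steel pin, 10 mm round head standing 8 mm out of the stage's sloped face, 25 mm up the slope from stage_axis and 50 mm to the +y side of its middle. Value in m: 0 = fully out, 0.008 = pressed level with the face. Pushes back with 1 N at first touch, 4 N when level (16 N for all four pins).
- pin_low_right (a joint): Sprung steel pin, 10 mm round head standing 8 mm out of the stage's sloped face, 25 mm up the slope from stage_axis and 50 mm to the -y side of its middle. Value in m: 0 = fully out, 0.008 = pressed level with the face. Pushes back with 1 N at first touch, 4 N when level (16 N for all four pins).
- pin_high_left (a joint): Sprung steel pin, 10 mm round head standing 8 mm out of the stage's sloped face, 95 mm up the slope from stage_axis and 50 mm to the +y side of its middle. Value in m: 0 = fully out, 0.008 = pressed level with the face. Pushes back with 1 N at first touch, 4 N when level (16 N for all four pins).
- pin_high_right (a joint): Sprung steel pin, 10 mm round head standing 8 mm out of the stage's sloped face, 95 mm up the slope from stage_axis and 50 mm to the -y side of its middle. Value in m: 0 = fully out, 0.008 = pressed level with the face. Pushes back with 1 N at first touch, 4 N when level (16 N for all four pins).
- carton: Bystander: small closed white carton 70 x 110 x 45 mm; origin at the centre of its underside.
- tape_roll: Bystander: brown cardboard tape core, a ring 84 mm across and 45 mm high standing on its flat side; origin at the centre of its underside.
- plain_tile: Bystander: bare white tile without lifter, 100 x 140 x 9 mm, flat on the bench; origin at the centre of its underside.
Things that resemble listed ones, but are neither listed nor needed, are in the scene too. What is shaped like the tile but green or red is not meant. Several things have the shape of the stage; the one meant has the colours described above.

How it is judged:
By the outcome, as a careful person would: the job done as asked, in the order asked, and still so for the second after the job is handed in, while the arm keeps its last pose, push and grip.
It also fails if it takes over 48 s, if anything falls off the work surface, if the arm or the gripper's body presses on something with over 40 N, if the wrist force passes 120 N, or if a joint passes its speed limit or range.

### The arm

A 6-joint arm with a two-finger parallel gripper is mounted at the origin on the work surface. World frame = base frame: x ahead of the robot, y to its left, z up, the work surface at z = 0. Lengths are in m, angles in degrees, forces in N, time in s.
With the tool pointing down it reaches from about 0.325 to 0.775 m from the base axis. Payload 5.5 kg.
Tool frame: the origin (TCP) lies at the centre of the arm's flange, where the gripper is bolted on; the fingertips stand 182 mm ahead of it and the grasp point (between the pads) lies 163 mm ahead of it; z points along the fingers, y is the direction in which the jaws open and shut (so a half turn about z gives the same grasp; the last joint's range is limited). The gripper opens to 88 mm and grips with 3 to 60 N. Pads are 20 mm wide; open, the fingers measure 115 mm over their backs; the gripper's body (75 mm by 178 mm) begins 61 mm behind the grasp point.
Start: joints at [68.658, 5.22, 70.514, -0, 104.267, -3.249], TCP at [0.186, 0.57, 0.405] pointing down, gripper open.
Joint ranges: [-164.24, 164.24], [-49.07, 125.15], [9.68, 141.18], [-86.29, 266.29], [3.28, 154.24], [-151.56, 151.56]. Speed limits (degrees/s): [147.25, 147.25, 172.46, 180, 180, 180].

### API

Orientations are given as [roll, pitch, yaw] about the fixed x, y, z axes, in that order (R = Rz(yaw) Ry(pitch) Rx(roll)).
In Python, from station import r gives the robot as it stands. The module is installed in compiled form; this text tells all that it offers. Calls block until the motion is done:
- r.reach(position, orientation): joint-space move of the TCP to a pose.
- r.servo_line(position, rotation=None, speed=0.15): straight line of the TCP; rotation=None keeps the orientation; speed is the mean speed in m/s.
- r.move_joints(angles): joint-space move.
- r.let_go() and r.grab(squeeze=None): open the fingers fully, or close them until they stop; squeeze is the grip in N (None keeps the last).
- r.wait(seconds).
- r.inverse_kinematics(position, orientation): joint angles nearest the present ones, or None.
- r.sense(): the state.
- r.snapshot(name): name is "side" or "top"; returns a dict with "frame" (420x560x3 uint8, red, green, blue), "fx", "fy", "cx", "cy" (pixels), "dist_coeffs" ([k1, k2, p1, p2, k3] as OpenCV has them; the pictures are not rectified), "R" (3x3) and "t" (3): a world point X has camera coordinates R X + t. Camera axes: x right, y down, z forward; pixel columns grow to the right and rows downward; lengths in m; the calibration is good to about 2 mm. A picture is of the moment at which its call begins. There is no depth.
A pose or a line that the arm cannot do raises r.IKError and nothing moves.
- r.hand_in(): hands the job in, once; it reports no verdict.
The state is a dict: "clock": time; "joints": joint angles; "joint_vel": joint speeds; "joint_torque": joint torques, N m; "tcp_pos": TCP position; "orientation": TCP orientation; "contact_force": force on the tool from outside, world axes, zero at the start; "torque": the same for the moment, N m; "opening": finger opening in m.
Only numpy, scipy, OpenCV 4.12 (cv2) and the standard library are available. Lean on these libraries where they do the work, as an engineer would, in place of code of your own. Each camera call takes 0.05 s, during which the arm holds its last target.

## Working session

There is one attempt and no reset: what is moved stays moved. The work goes in short steps, each a Python script; the robot and the scene stay as the last script left them, time stands still between calls to the robot, and variables do not carry over. Pictures are saved under pics/ and viewed, and the job is handed in when it is done.

```bash
mkdir -p pics; ls; python3 - <<'E'
from station import r
import cv2,pickle
s=r.sense();print(s)
for n in("top","side"):
    d=r.snapshot(n);pickle.dump(d,open(f"{n}0.pkl","wb"))
    cv2.imwrite(f"pics/{n}0.png",d["frame"][:,:,::-1]);print({k:v for k,v in d.items() if k!="frame"})
E
```

```text
pics
{'clock': 0.0, 'joints': array([ 6.86587824e+01,  5.26185397e+00,  7.05797558e+01,  2.75003738e-04,
        1.04266866e+02, -3.24830534e+00]), 'joint_vel': array([-0.00926496,  0.06958388,  0.0120818 ,  0.03343333, -0.0214898 ,
        0.03196661]), 'joint_torque': array([ 3.86536212e-04, -4.46454585e+01, -4.06445575e+01,  6.97836396e-02,
        2.96245865e-02, -1.98086022e-04]), 'tcp_pos': array([0.18635235, 0.57038389, 0.4035406 ]), 'orientation': array([-1.79891713e+02, -6.41282745e-03,  1.61907149e+02]), 'contact_force': array([ 0.6247714 , -0.32823477, -1.59885918]), 'torque': array([ 0.00982853, -0.03867126,  0.06159217]), 'opening': 0.0878990130033351}
{'fx': 450.3240705736995, 'fy': 450.3240705736995, 'cx': 279.822324492363, 'cy': 204.10064333767224, 'dist_coeffs': array([-0.13321195,  0.        ,  0.        ,  0.        ,  0.        ]), 'R': array([[ 1.56866267e-02, -9.99875648e-01,  1.61813265e-03],
       [-9.93499267e-01, -1.57690430e-02, -1.12741049e-01],
       [ 1.12752546e-01,  1.60913148e-04, -9.93623086e-01]]), 't': array([0.11127474, 0.53006833, 1.1730765 ])}
{'fx': 513.0839108507788, 'fy': 513.0839108507788, 'cx': 279.03068202945394, 'cy': 207.34478389191275, 'dist_coeffs': array([-0.17791597,  0.        ,  0.        ,  0.        ,  0.        ]), 'R': array([[-0.99804027, -0.05957812,  0.01913278],
       [-0.04602537,  0.49177681, -0.86950402],
       [ 0.04239435, -0.86868062, -0.49355516]]), 't': array([0.53064218, 0.02218953, 1.52821476])}
```

View pics/top0.png

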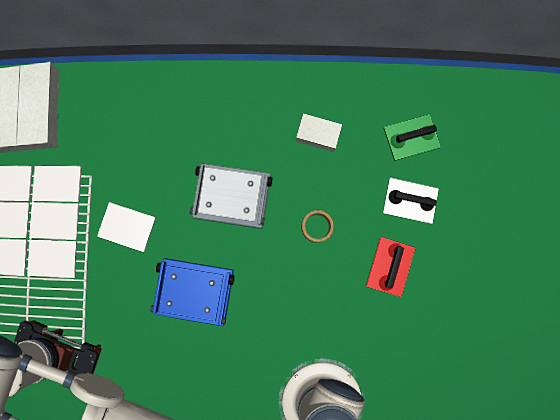

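View pics/side0.png

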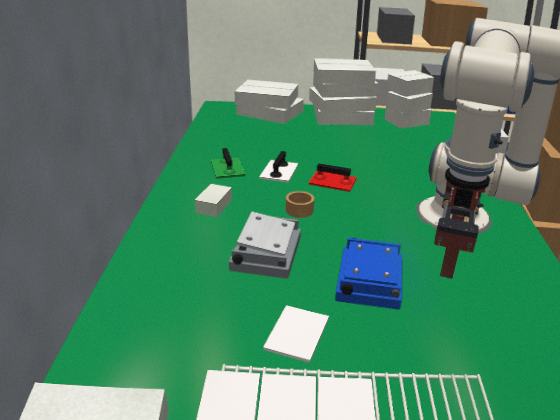

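Candidates for the tile: white with black lifter at top (411,200); green with lifter (412,137); red with lifter (391,267); bare white (126,227) and rack tiles (~(50,185)). Stage: grey/aluminium (231,196) versus blue (192,292). By the description I choose the white tile with lifter and the grey stage. Next, a close crop of each.

```bash
python3 - <<'E'
import cv2,pickle,numpy as np
t=pickle.load(open("top0.pkl","rb"))["frame"][:,:,::-1];s=pickle.load(open("side0.pkl","rb"))["frame"][:,:,::-1]
R=lambda im,x,y,w,h,k=4:cv2.resize(im[y:y+h,x:x+w],(400,300),interpolation=cv2.INTER_CUBIC)
a=np.hstack([R(t,365,163,88,66),R(t,180,150,100,75)])
b=np.hstack([R(s,240,140,80,60),R(s,215,200,100,75)])
cv2.imwrite("pics/crop0.png",np.vstack([a,b]))
E
```

```text
(no output)
```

View pics/crop0.png

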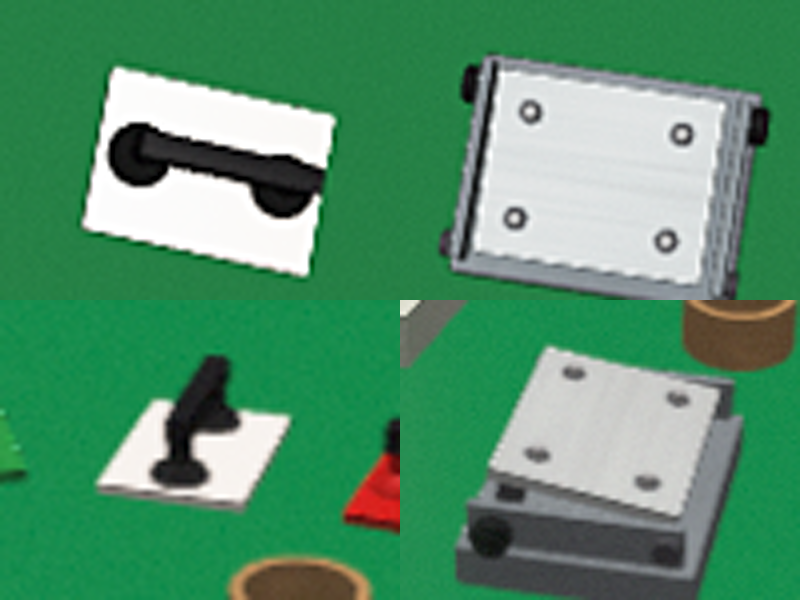

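```bash
cat >h.py <<'E'
import cv2,pickle,numpy as np
from scipy.optimize import least_squares
from scipy.spatial.transform import Rotation as Ro
def proj(d,P):
    p,_=cv2.projectPoints(np.asarray(P,float),cv2.Rodrigues(d["R"])[0],d["t"],np.array([[d["fx"],0,d["cx"]],[0,d["fy"],d["cy"]],[0,0,1]]),d["dist_coeffs"]);return p[:,0]
def rz(a):return Ro.from_euler("z",a).as_matrix()
def stage(p,th,pts):  # pts (s,y,n) with n measured from the axis
    x,y,a=p
    s,w,n=np.array(pts,float).T
    q=np.c_[-.06+s*np.cos(th)-n*np.sin(th),w,.05+s*np.sin(th)+n*np.cos(th)]
    return q@rz(a).T+[x,y,0]
E
python3 - <<'E'
from h import *
T=pickle.load(open("top0.pkl","rb"));S=pickle.load(open("side0.pkl","rb"))
ct=np.array([[113,68],[335,116],[307,275],[83,230]])/4.545+[365,163]-.4
cs=np.array([[155,102],[292,115],[245,205],[98,188]])/5+[240,140]-.4
def sub(d,c):
    g=cv2.cvtColor(d["frame"],cv2.COLOR_RGB2GRAY)
    return cv2.cornerSubPix(g,c.astype(np.float32).reshape(-1,1,2),(2,2),(-1,-1),(3,30,.01))[:,0]
print(ct,sub(T,ct));print(cs,sub(S,cs))
# tile, order: top img TL,TR,BR,BL ; top: left=+y, up=+x
L=np.array([[.05,.07,.009],[.05,-.07,.009],[-.05,-.07,.009],[-.05,.07,.009]])
# side: far-left = (155,102): +x,-y ; (292,115): -x,-y ; (245,205): -x,+y ; (98,188): +x,+y
Ls=L[[1,2,3,0]]
def f(v,both=(1,1),full=False):
    x,y,a=v[:3]
    m=lambda q:q@rz(a).T+[x,y,0]
    e=[]
    if both[0]:e.append((proj(T,m(L))-sub(T,ct)).ravel())
    if both[1]:e.append((proj(S,m(Ls))-sub(S,cs)).ravel())
    return np.concatenate(e)
for b in((1,0),(0,1),(1,1)):
    o=least_squares(f,[.47,-.25,0],args=(b,));print("tile",b,o.x[:2],np.degrees(o.x[2]),np.round(o.fun,1))
pt=np.array([[130,112],[281,134],[266,241],[115,217]])/4+[180,150]-.4
ps=np.array([[278,98],[248,182],[138,154],[173,72]])/4+[215,200]-.4
kt=np.array([[95,68],[325,102],[302,283],[70,255]])/4+[180,150]-.4
ks=np.array([[320,83],[280,217],[90,170],[148,48]])/4+[215,200]-.4
# order top: TL(+x+y) TR(+x-y) BR(-x-y) BL(-x+y); side order: (-x,-y) (-x,+y) (+x,+y) (+x,-y)
for sg in(1,-1):
    hi,lo=(.095,.025)
    pins=np.array([[hi,.05,.018],[hi,-.05,.018],[lo,-.05,.018],[lo,.05,.018]])
    cor=np.array([[.12,.075,.01],[.12,-.075,.01],[0,-.075,.01],[0,.075,.01]])
    if sg<0: pins=pins[[2,3,0,1]];cor=cor[[2,3,0,1]]
    si=[2,3,0,1]; # world order for side: (-x,-y)=2,(-x,+y)=3,(+x,+y)=0,(+x,-y)=1
    def g(v,b):
        e=[]
        A=stage(v[:3],v[3],pins);C=stage(v[:3],v[3],cor)
        if b[0]:e+=[(proj(T,A)-pt).ravel(),(proj(T,C)-kt).ravel()]
        if b[1]:e+=[(proj(S,A[si])-ps).ravel(),(proj(S,C[si])-ks).ravel()]
        return np.concatenate(e)
    for b in((1,0),(0,1),(1,1)):
        o=least_squares(g,[.49,.2,-.15 if sg>0 else np.pi-.15,.3],args=(b,));print("stage",sg,b,o.x[:2],np.degrees(o.x[2:]),o.cost);print(np.round(o.fun,1)) if b==(1,1) else 0
E
```

```text
[[389.46248625 177.56149615]
 [438.30737074 188.12255226]
 [432.14675468 223.10605061]
 [382.86182618 213.20506051]] [[390.18732 177.13501]
 [438.36694 188.59203]
 [432.27673 223.00879]
 [382.59262 211.93297]]
[[270.6 160. ]
 [298.  162.6]
 [288.6 180.6]
 [259.2 177.2]] [[270.6     160.     ]
 [297.5392  162.85648]
 [287.86356 180.05853]
 [258.81677 176.39803]]
tile (1, 0) [ 0.54746968 -0.24151942] -12.059110409229143 [-0.2 -0.2  0.1 -0.3 -0.3  0.4  0.4  0.1]
tile (0, 1) [ 0.54709349 -0.24163474] -11.626258436137284 [-0.2 -0.3  0.1  0.4  0.1  0.1  0.  -0.2]
tile (1, 1) [ 0.54731253 -0.24153419] -11.917821420570554 [-0.2 -0.1  0.1 -0.3 -0.3  0.4  0.4  0.3 -0.2 -0.3  0.1  0.4 -0.1  0.2
 -0.1 -0.2]
stage 1 (1, 0) [0.55075421 0.25128924] [-7.00548293  7.44205203] 1.477732209155766
stage 1 (0, 1) [0.55036109 0.25421044] [-7.34022857  7.38869622] 6.958900103274839
stage 1 (1, 1) [0.55039984 0.25176562] [-7.21562836  6.52273817] 9.166155625141922
[-0.5  0.1 -0.1 -0.1 -0.2  0.  -0.6  0.6  0.7  0.5 -0.  -0.1 -0.8  0.4
  0.5 -0.8  0.1 -1.7  0.4 -1.9  0.1 -1.   0.3 -0.8  0.1  1.7  0.1 -0.1
 -0.6  1.  -0.8  1.1]
stage -1 (1, 0) [0.55066551 0.2526922 ] [173.21555575  -2.86955954] 2.2713994160873563
stage -1 (0, 1) [0.55117592 0.23045465] [172.541894    -7.29318614] 7.498496415269586
stage -1 (1, 1) [0.54918701 0.250079  ] [ 1.72293675e+02 -3.23614328e-02] 40.581333499470304
[ 1.   0.1  1.   0.2  0.5 -0.1  0.3  0.2  2.5  1.   1.1  0.8 -0.3  0.7
  1.  -1.  -0.1 -1.2 -0.2 -1.4 -0.5  2.1 -0.   2.2  0.3  1.5 -0.1 -0.5
 -0.9  5.  -0.7  5. ]
```

White tile with lifter confirmed in the crop: tile centre (0.547, -0.242), yaw -12°, both cameras agreeing within 1 mm. Stage is at (0.550, 0.252), yaw about -7°, with its high edge away from the robot and a slope of roughly 7–10°. I'll grasp now.

```bash
cat >>h.py <<'E'
M=np.array([[0,1,0],[1,0,0],[0,0,-1.]])
def tilepose(p,Rt,zg=.045):  # tile underside centre + rotation -> TCP pos, rpy
    p=np.asarray(p,float); Rt=np.asarray(Rt)
    return p+Rt@[0,0,zg+.163], Ro.from_matrix(Rt@M).as_euler("xyz",degrees=True)
def tilefrom(s,zg=.045):
    Rt=Ro.from_euler("xyz",s["orientation"],degrees=True).as_matrix()@M.T
    return s["tcp_pos"]-Rt@[0,0,zg+.163],Rt
def ft(s):return s["contact_force"].round(1),s["torque"].round(2)
E
python3 - <<'E'
from h import *
from station import r
Rt=rz(np.radians(-11.9))
p=np.array([.5473,-.2415,0])
q,o=tilepose(p+[0,0,.1],Rt);print(q,o)
r.reach(q,o)
q,o=tilepose(p+[0,0,.0015],Rt)
r.servo_line(q,speed=.1);r.wait(.3);s=r.sense();print(s["clock"],s["tcp_pos"],s["orientation"],ft(s))
for n in("top","side"):
    d=r.snapshot(n);cv2.imwrite(f"pics/g_{n}.png",d["frame"][:,:,::-1])
E
```

```text
[ 0.5473 -0.2415  0.308 ] [-180.     0.    78.1]
4.6583 [ 0.54738208 -0.24155203  0.20998552] [1.79957392e+02 1.12567748e-02 7.81004058e+01] (array([-0.3, -0.2, -0.8]), array([-0.07,  0.07,  0.01]))
```

```bash
python3 - <<'E'
import cv2,numpy as np
a=cv2.imread("pics/g_top.png")[140:260,340:500];b=cv2.imread("pics/g_side.png")[110:230,210:370]
cv2.imwrite("pics/g.png",np.hstack([cv2.resize(x,(400,300),interpolation=2) for x in(a,b)]))
E
```

```text
(no output)
```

View pics/g.png

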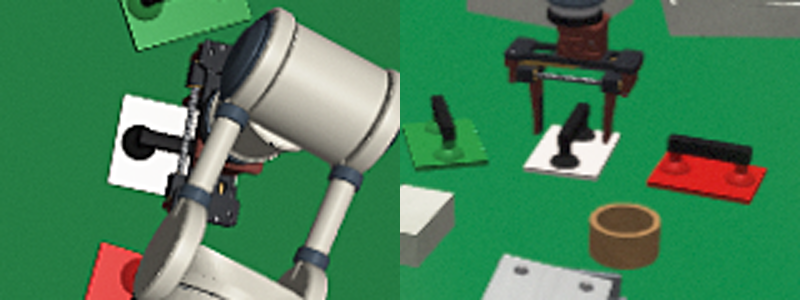

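The fingers straddle the bar at its middle, with both fingers visible either side of it at about (575,120) in the crop. Closing the gripper and lifting.

```bash
python3 - <<'E'
from h import *
from station import r
r.grab(50);s=r.sense();print(s["clock"],s["opening"],s["tcp_pos"],ft(s))
q=s["tcp_pos"].copy();q[2]=.36
r.servo_line(q,speed=.15);r.wait(.2);s=r.sense();print(s["opening"],ft(s))
a=np.radians(-7.1);th=np.radians(10)
C=stage([.5504,.2518,a],th,[[.06,0,.01]])[0]
Rt=rz(a)@Ro.from_euler("y",-th).as_matrix()
q,o=tilepose(C+Rt@[0,0,.10],Rt,.047);print(q,o)
r.reach(q,o);r.wait(.3);s=r.sense();print(s["clock"],s["tcp_pos"],s["orientation"],ft(s),s["opening"])
for n in("top","side"):
    d=r.snapshot(n);cv2.imwrite(f"pics/c_{n}.png",d["frame"][:,:,::-1])
    pickle.dump(d,open(f"c_{n}.pkl","wb"))
a=cv2.imread("pics/c_top.png")[110:260,160:320];b=cv2.imread("pics/c_side.png")[130:280,190:350]
cv2.imwrite("pics/c.png",np.hstack([cv2.resize(x,(400,375),interpolation=2) for x in(a,b)]))
E
```

```text
5.8333 0.017516830063788427 [ 0.54710271 -0.24145876  0.2094871 ] (array([-2.5,  0.9,  1.1]), array([ 0.02,  0.48, -0.01]))
0.017754899765311038 (array([-0.3,  0.3, -4.1]), array([-0.1 ,  0.06, -0.  ]))
[0.49435413 0.25878088 0.37555737] [170.    0.   82.9]
9.2917 [0.49467118 0.25828679 0.3754902 ] [1.70004838e+02 5.51863293e-03 8.28432194e+01] (array([-0.6, -0.1, -4. ]), array([-0.02,  0.24,  0.03])) 0.017554227671056903
```

View pics/c.png

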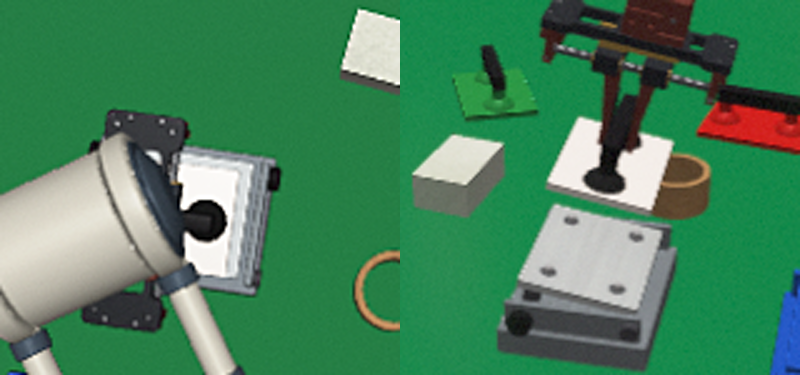

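```bash
python3 - <<'E'
from h import *
S=pickle.load(open("c_side.pkl","rb"))
im=S["frame"][:,:,::-1]
b=im[205:265,225:305];cv2.imwrite("pics/f.png",cv2.resize(b,(800,600),interpolation=2))
for th in(7,9,11,13,16):
    P=stage([.5504,.2518,np.radians(-7.1)],np.radians(th),[[.12,.075,.01],[0,.075,.01],[0,-.075,.01],[.12,-.075,.01]])
    print(th,(proj(S,P)-[225,205]).round(1).tolist())
E
```

```text
7 [[11.6, 37.8], [59.8, 48.7], [69.6, 17.0], [25.8, 7.4]]
9 [[11.9, 36.4], [60.0, 48.7], [69.8, 17.1], [26.1, 6.1]]
11 [[12.3, 35.1], [60.1, 48.8], [69.9, 17.1], [26.5, 4.8]]
13 [[12.8, 33.7], [60.3, 48.8], [70.0, 17.1], [26.9, 3.6]]
16 [[13.5, 31.8], [60.5, 48.9], [70.2, 17.2], [27.6, 1.7]]
```

View pics/f.png

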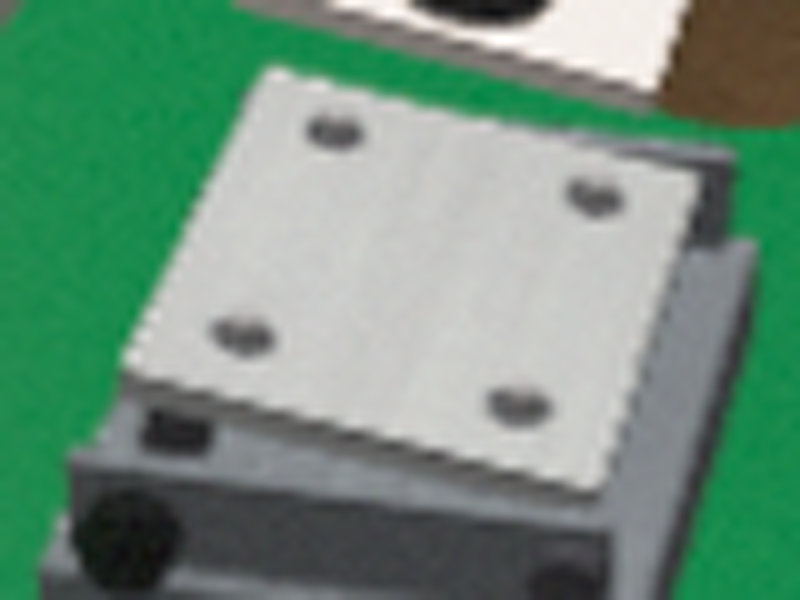

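The face edges fit a slope of about 9–10°. Now I'll approach along the face normal and feel for contact.

```bash
cat >>h.py <<'E'
ST=[.5504,.2518,np.radians(-7.1)]
ZG=.0465
def target(thdeg,d,s=.06,w=0,roll=0):
    th=np.radians(thdeg)
    Rt=rz(ST[2])@Ro.from_euler("y",-th).as_matrix()@Ro.from_euler("x",roll,degrees=True).as_matrix()
    C=stage(ST,th,[[s,w,.01+d]])[0]
    return tilepose(C,Rt,ZG)
def read(r,n=6,dt=.03,bias=None):
    F=[];
    for i in range(n):
        r.wait(dt);s=r.sense();F.append(np.r_[s["contact_force"],s["torque"]])
    F=np.mean(F,0)
    if bias is not None:F=F-bias
    p,Rt=tilefrom(s,ZG)
    f=F[:3];m=F[3:]-np.cross(p-s["tcp_pos"],f)   # about the tile's underside centre
    return s,F,np.r_[Rt.T@f,Rt.T@m],p,Rt
def rel(p,Rt):  # actual tile in stage frame: slope deg, roll, yaw, centre
    Q=rz(ST[2]).T@Rt; c=rz(ST[2]).T@(p-[ST[0],ST[1],0])
    return np.degrees([np.arctan2(Q[2,0],Q[0,0]),np.arctan2(Q[2,1],Q[2,2]),np.arctan2(Q[1,0],Q[0,0])]).round(2),c.round(4)
E
python3 - <<'E'
from h import *
from station import r
th=9.5
q,o=target(th,.014);r.servo_line(q,o,speed=.12);r.wait(.3)
s,b,w,p,Rt=read(r,10);np.save("bias.npy",b);print(s["clock"],"bias",b.round(2),rel(p,Rt),(s["tcp_pos"]-q).round(4))
for d in np.arange(.011,-.0001,-.0015):
    q,o=target(th,d);r.servo_line(q,o,speed=.02)
    s,F,w,p,Rt=read(r,6,.03,b)
    print(round(d*1000,1),w.round(2),rel(p,Rt),(s["tcp_pos"]-q).round(4),s["clock"])
    if w[2]>22:break
E
```

```text
10.9 bias [-0.06 -0.2  -3.59 -0.03  0.25  0.  ] (array([ 9.5, -0. , -0. ]), array([-0.0048, -0.    ,  0.0836])) [-0. -0. -0.]
11.0 [-0.43  0.47  0.1  -0.12 -0.09  0.  ] (array([ 9.5,  0. , -0. ]), array([-0.0043,  0.    ,  0.0806])) [0. 0. 0.] 11.4
9.5 [ 0.11  0.28  0.02 -0.06  0.03 -0.  ] (array([9.5, 0. , 0. ]), array([-0.004 ,  0.    ,  0.0792])) [-0.  0.  0.] 11.85
8.0 [ 0.06  0.31  0.08 -0.1  -0.    0.01] (array([ 9.5,  0. , -0. ]), array([-0.0038, -0.    ,  0.0777])) [ 0. -0.  0.] 12.3
6.5 [ 0.14  0.    2.16 -0.03  0.08 -0.02] (array([ 9.53,  0.02, -0.  ]), array([-0.0034,  0.0001,  0.0765])) [0.     0.     0.0003] 12.75
5.0 [-0.91  0.23  5.04 -0.12 -0.08 -0.02] (array([ 9.53,  0.02, -0.  ]), array([-0.0031,  0.0001,  0.0751])) [0.     0.     0.0004] 13.2
3.5 [-0.43 -0.08  7.59 -0.04  0.08 -0.01] (array([ 9.53,  0.02, -0.  ]), array([-0.0029,  0.0001,  0.0736])) [0.0001 0.     0.0003] 13.65
2.0 [-0.99 -0.25  9.1  -0.05  0.07 -0.01] (array([ 9.53,  0.02, -0.  ]), array([-0.0027,  0.0002,  0.0722])) [0.     0.0001 0.0005] 14.1
0.5 [-1.660e+00 -5.400e-01  1.099e+01 -8.000e-02  5.000e-02 -1.000e-02] (array([ 9.53,  0.03, -0.  ]), array([-0.0025,  0.0002,  0.0711])) [-0.      0.0001  0.0008] 14.55
```

```bash
python3 - <<'E'
from h import *
from station import r
th=9.5;b=np.load("bias.npy")
for d in np.arange(-.0005,-.0055,-.0007):
    q,o=target(th,d);r.servo_line(q,o,speed=.02)
    s,F,w,p,Rt=read(r,8,.03,b)
    print(round(d*1000,1),w.round(2),rel(p,Rt),(s["tcp_pos"]-q).round(4),s["clock"],s["opening"].round(5))
    if w[2]>22:break
d=r.snapshot("side");pickle.dump(d,open("p_side.pkl","wb"))
cv2.imwrite("pics/p1.png",cv2.resize(d["frame"][205:265,225:305,::-1],(800,600),interpolation=2))
E
```

```text
Traceback (most recent call last):
AttributeError: 'float' object has no attribute 'round'
```

```bash
python3 - <<'E'
from h import *
from station import r
th=9.5;b=np.load("bias.npy")
for d in np.arange(-.0008,-.0055,-.0007):
    q,o=target(th,d);r.servo_line(q,o,speed=.02)
    s,F,w,p,Rt=read(r,8,.03,b)
    print(round(d*1000,1),w.round(2),rel(p,Rt),(s["tcp_pos"]-q).round(4),s["clock"],s["opening"])
    if w[2]>22:break
d=r.snapshot("side");pickle.dump(d,open("p_side.pkl","wb"))
cv2.imwrite("pics/p1.png",cv2.resize(d["frame"][205:265,225:305,::-1],(800,600),interpolation=2))
E
```

```text
-0.8 [-2.770e+00 -9.500e-01  1.237e+01 -3.000e-02 -1.000e-02 -1.000e-02] (array([ 9.54,  0.03, -0.  ]), array([-0.0023,  0.0002,  0.0701])) [-0.0001  0.0001  0.0011] 15.5833 0.018211450466895464
-1.5 [-2.59 -0.98 13.74 -0.12  0.11 -0.02] (array([ 9.54,  0.04, -0.  ]), array([-0.0022,  0.0002,  0.0697])) [-0.0001  0.0001  0.0013] 16.1 0.01802052213090573
-2.2 [-3.79 -1.19 16.17 -0.21  0.17 -0.  ] (array([ 9.55,  0.05, -0.  ]), array([-0.0021,  0.0002,  0.0695])) [-0.0002  0.0001  0.0019] 16.6167 0.018017480572758985
-2.9 [-4.38 -2.2  18.84 -0.13  0.33 -0.  ] (array([ 9.56,  0.06, -0.01]), array([-0.002 ,  0.0003,  0.0695])) [-0.0003  0.0001  0.0025] 17.1333 0.017632443601922572
-3.6 [-5.490e+00 -2.740e+00  2.223e+01 -1.400e-01  4.100e-01  1.000e-02] (array([ 9.57,  0.06, -0.01]), array([-0.002 ,  0.0003,  0.0694])) [-0.0003  0.0001  0.0031] 17.65 0.017666958726708586
```

View pics/p1.png

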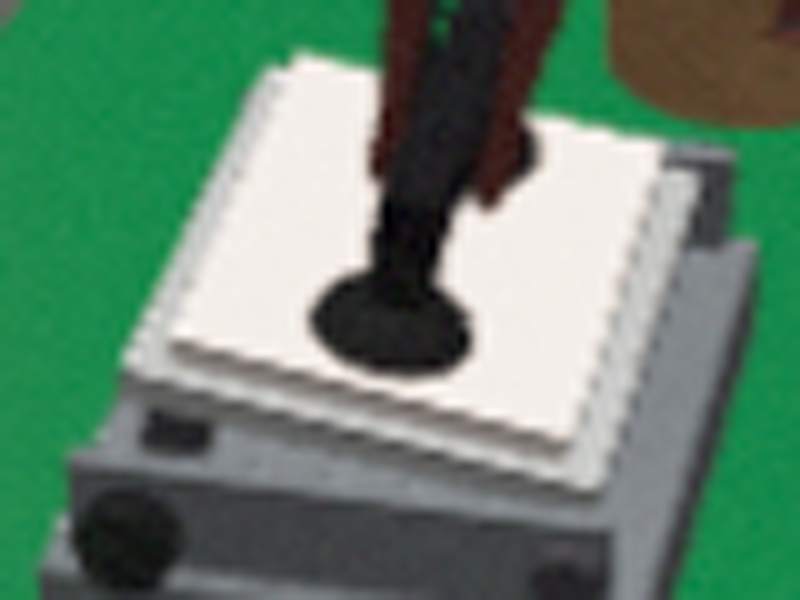

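The tile reached hard contact at a total of about 14–16 N, with the moment putting that contact at the low edge. The picture shows it square on the face, with a slightly wider gap towards the high edge. I'll reduce the tilt to null the moment.

```bash
python3 - <<'E'
from h import *
from station import r
b=np.load("bias.npy")
for th in(9.1,8.7,8.3,7.9,7.5):
    q,o=target(th,-.0036);r.servo_line(q,o,speed=.02)
    s,F,w,p,Rt=read(r,10,.03,b)
    print(th,w.round(2),rel(p,Rt),s["clock"])
    if w[4]<-.1 or w[2]>26:break
E
```

```text
9.1 [-5.96 -3.15 22.73 -0.07  0.39  0.  ] (array([ 9.17,  0.07, -0.02]), array([-0.0019,  0.0003,  0.0691])) 18.2833
8.7 [-6.37 -2.98 23.03 -0.13  0.36 -0.03] (array([ 8.76,  0.07, -0.01]), array([-0.0019,  0.0003,  0.0687])) 18.8667
8.3 [-1.045e+01 -4.210e+00  2.544e+01 -3.000e-02 -5.600e-01 -1.000e-02] (array([8.34, 0.06, 0.01]), array([-0.0021,  0.0003,  0.0687])) 19.45
```

```bash
python3 - <<'E'
from h import *
from station import r
b=np.load("bias.npy")
for th,sx in((8.5,.0595),(8.5,.059),(8.58,.059)):
    q,o=target(th,-.0036,s=sx);r.servo_line(q,o,speed=.02)
    s,F,w,p,Rt=read(r,12,.03,b)
    print(th,w.round(2),rel(p,Rt),s["clock"])
for n in("side","top"):
    d=r.snapshot(n);pickle.dump(d,open(f"p_{n}.pkl","wb"))
    k=d["frame"][205:265,225:305,::-1] if n=="side" else d["frame"][145:235,175:295,::-1]
    cv2.imwrite(f"pics/p2{n}.png",cv2.resize(k,(800,600),interpolation=2))
E
```

```text
8.5 [-6.07e+00 -3.27e+00  2.30e+01 -1.00e-01  1.10e-01 -1.00e-02] (array([ 8.61,  0.07, -0.01]), array([-0.002 ,  0.0003,  0.0687])) 20.1
8.5 [-3.91 -3.02 21.86 -0.12  0.31 -0.  ] (array([ 8.68,  0.09, -0.02]), array([-0.0019,  0.0003,  0.0687])) 20.75
8.58 [-3.870e+00 -2.830e+00  2.185e+01 -1.400e-01  3.100e-01  1.000e-02] (array([ 8.76,  0.09, -0.02]), array([-0.0019,  0.0003,  0.0688])) 21.4
```

View pics/p2side.png

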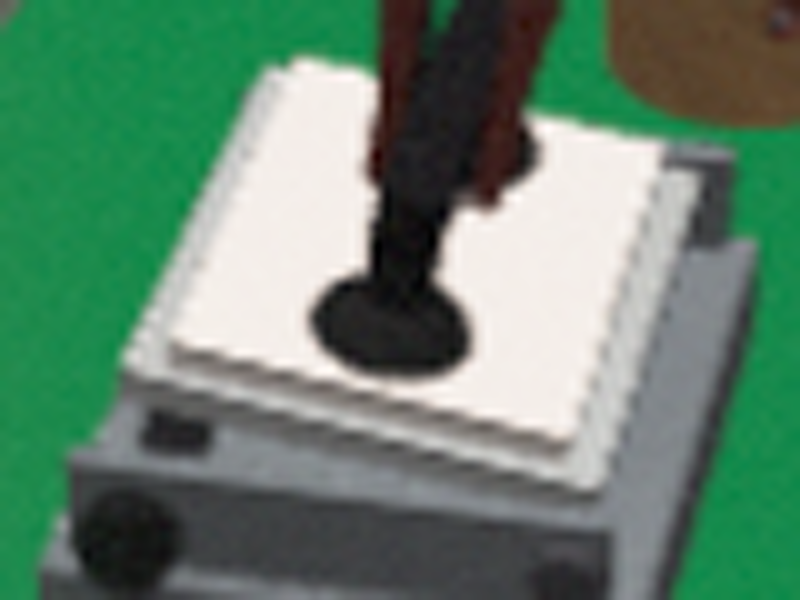

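View pics/p2top.png

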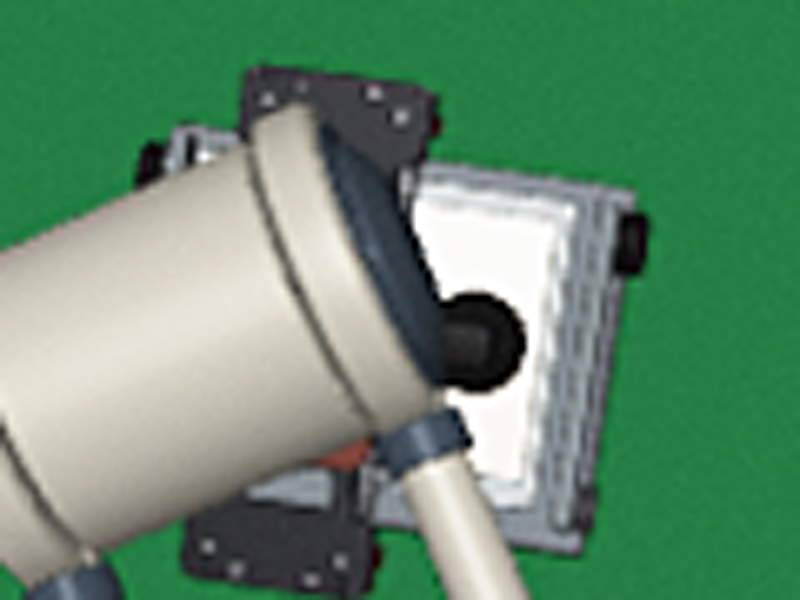

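```bash
python3 - <<'E'
from h import *
from station import r
b=np.load("bias.npy")
th=8.42
for i in range(6):
    q,o=target(th,-.0042,s=.0592);r.servo_line(q,o,speed=.02);r.wait(.2)
    s,F,w,p,Rt=read(r,15,.03,b)
    print(round(th,3),w.round(2),rel(p,Rt),s["clock"])
    if abs(w[4]-.0)<.09:break
    th-=np.clip(.25*w[4],-.08,.08)
np.save("th.npy",th)
E
```

```text
8.42 [-6.830e+00 -3.940e+00  2.566e+01 -8.000e-02 -1.000e-02 -0.000e+00] (array([ 8.57,  0.08, -0.02]), array([-0.002 ,  0.0003,  0.0687])) 22.45
```

Moments are nulled (m_y -0.01, m_x -0.08 N m) under 25.7 N, so contact is centred. One last check of squareness in the image before handing in.

```bash
python3 - <<'E'
from h import *
from station import r
S=r.snapshot("side");s=r.sense();print(s["clock"],ft(s),s["opening"])
cv2.imwrite("pics/p3.png",cv2.resize(S["frame"][205:265,225:305,::-1],(800,600),interpolation=2))
tp=np.array([[295,58],[665,150],[570,440],[170,345]])/10+[225,205]-.5
fp=np.array([[270,68],[700,172],[600,495],[125,362]])/10+[225,205]-.5
th=np.radians(8.57)
def fit(pix,hx,hy,n):
    L=np.array([[hx,-hy],[-hx,-hy],[-hx,hy],[hx,hy]])
    def f(v):
        c,s_=np.cos(v[2]),np.sin(v[2]);q=L@np.array([[c,s_],[-s_,c]])+[.06+v[0],v[1]]
        return (proj(S,stage(ST,th,np.c_[q,np.full(4,n)]))-pix).ravel()
    o=least_squares(f,[0,0,0]);return (o.x[:2]*1000).round(1),np.degrees(o.x[2]).round(2),o.fun.round(1)
print("face",fit(fp,.06,.075,.01));print("tile",fit(tp,.05,.07,.019))
E
```

```text
22.5 (array([-11.8,  -4.3,  20. ]), array([-0.78,  1.8 , -0.1 ])) 0.017673701274271862
face (array([ 0.3, -1.4]), np.float64(-0.53), array([-0.2, -0.2,  0.4,  0.2,  0.1, -0.6, -0.3,  0.5]))
tile (array([0.9, 1. ]), np.float64(0.26), array([ 0.1,  0.2, -0.1, -0.2,  0.1,  0.2, -0.1, -0.2]))
```

View pics/p3.png

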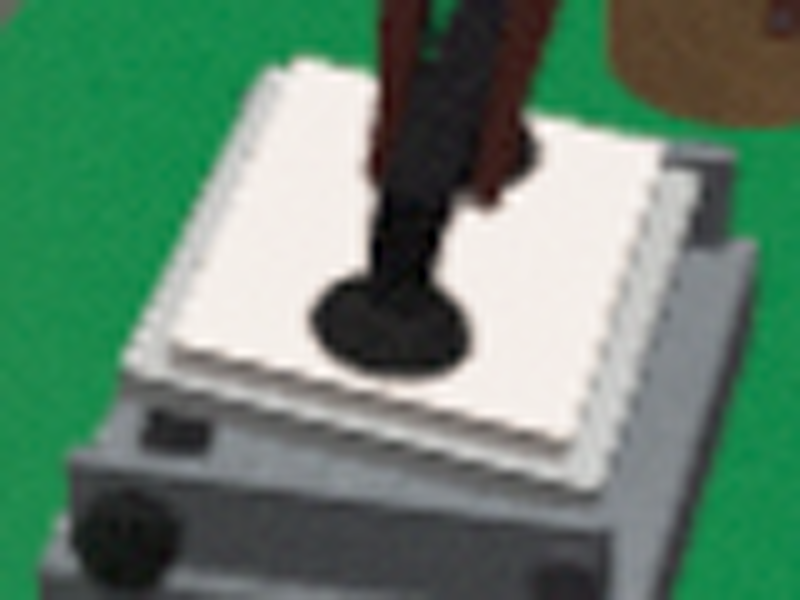

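```bash
python3 - <<'E'
from station import r
print(r.hand_in())
E
```

```text
the job is handed in; nothing more can be done
None
```

I picked up the white tile by its lifter bar (50 N grip) and pressed it onto the grey stage's face. I tilted it from 9.5° down to 8.57°, where the wrist moment evened out. I handed the job in at about 22.5 s, still holding and pressing.

**What the last checks showed**
- **Flushness:** The press was about 25.7 N normal to the face, against 16 N for all four pins. The moments about the tile's centre were -0.01 and -0.08 N m, and the tile stopped moving in. The moment had flipped sign on either side of this tilt (+0.36 N m at 8.76°, -0.56 N m at 8.34°). All of this fits a tile lying flush with every pin pushed in. The pins are hidden under the tile, so I could not see them directly.
- **Squareness:** The last side picture puts the tile about 0.8° in yaw and 2.4 mm sideways from centred on the face. That is close to the accuracy of my corner picking, so I left it.
- **Sideways force:** About 7–8 N of sideways friction on the face remained at the end.
- **Slope by eye:** My first camera fits gave 6.5–7.4° and the plate edges 8–10°, so I relied on the felt value.

The moves were planned clear of the other things on the bench, and no unexpected contact force showed up. I did not compare before and after pictures of them.

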